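Roll the liner sheet flat into the baking tray

ROBOT

A 6-joint arm with a two-finger parallel gripper is mounted at the origin on the work surface. World frame = base frame: x ahead of the robot, y to its left, z up, the work surface at z = 0. Lengths are in m, angles in degrees, forces in N, time in s.
With the tool pointing down it reaches from about 0.4 to 0.825 m from the base axis. Payload 7 kg.
Tool frame: the origin (TCP) lies at the very end of the fingers, on their centre line; the grasp point (between the pads) lies 19 mm behind it; z points along the fingers, y is the direction in which the jaws open and shut (so a half turn about z gives the same grasp; the last joint's range is limited). The gripper opens to 88 mm and grips with 3 to 60 N. Pads are 19 mm wide; open, the fingers measure 130 mm over their backs; the gripper's body (78 mm by 193 mm) begins 47 mm behind the grasp point.
Start: joints at [91.335, 20.546, 0.682, 0, -70.136, -16.507], TCP at [0.177, 0.651, 0.227] pointing down, gripper open.
Joint ranges: [-176.03, 176.03], [-82.01, 121.73], [-58.28, 71.71], [-173.87, 95.51], [-174.79, -0.11], [-173.66, 173.66]. Speed limits (degrees/s): [136.94, 136.94, 172.46, 180, 180, 180].

INTERFACE

Orientations are given as [roll, pitch, yaw] about the fixed x, y, z axes, in that order (R = Rz(yaw) Ry(pitch) Rx(roll)).
In Python, from plant import ctrl gives the robot as it stands.
- The arm moves only by the tool move_arm, never from a script. Its argument "increments" is a list of rows, each a list of 2 entries, a list of its own where there are three numbers: the shift along the world's x, y, z in mm, then the turn about the world's z in rad. A call has exactly 8 rows; each row shifts and turns the pose as measured when the row begins; what a row does not reach is not made up. A row lasts 1/10 s, in which the tool goes at most 50 mm and 8.59 degrees, less where a joint would pass 70% of its speed; a pose out of reach is approached as far as the arm can. A call with a gripper value outside its range is refused whole. "jaw" is the gripper command: -1 is shut, 1 is fully open, values between are in proportion, set as the call begins (left out, the last holds). The fingers move at their own pace and stop on an object; the grip force is fixed at half the most. Time passes only in rows, so rows that do not move let the fingers close, or fill a call up. It gives the time, the measured TCP pose, the force and the opening at its end, in the units of the state.
- ctrl.get_obs(): the state, without advancing time (a new reading comes with each control period).
- ctrl.snapshot(name): name is "side" or "top"; returns a dict with "color" (400x640x3 uint8, red, green, blue), "fx", "fy", "cx", "cy" (pixels), "R" (3x3) and "t" (3): a world point X has camera coordinates R X + t. Camera axes: x right, y down, z forward; pixel columns grow to the right and rows downward; lengths in m; the calibration is good to about 2 mm. A picture is of the moment at which its call begins. There is no depth.
- ctrl.close_job(): hands the job in, once; it reports no verdict.
The state is a dict: "clock": time; "joint_pos": joint angles; "qvel": joint speeds; "tau": joint torques, N m; "tool_pos": TCP position; "orientation": TCP orientation; "force": force on the tool from outside, world axes, zero at the start; "moment": the same for the moment, N m; "opening": finger opening in m.
Only numpy, scipy, OpenCV 4.12 (cv2) and the standard library are available. Lean on these libraries where they do the work, as an engineer would, in place of code of your own. Each camera call takes 0.05 s, during which the arm holds its last target.

TASK

Take the wide roller by its wooden grip out of its stand and roll the stiff white liner sheet down into its tray: set the roller square across the sheet right beside the edge that is tucked under the steel lip, press down firmly (about 10 N), and keep pressing as you roll in one pass along the middle to the raised free end, until the sheet lies flat. Then hang the wide roller back in its own stand, centred and level as it was, and let go.

Things in the scene. Friction and masses are not known exactly. Their poses are not given: they have to be found in the camera images.
- roller: Wide roller, 0.37 kg: wooden roll (diameter 44, 110 mm long, turns freely) under a steel crossbar 200 x 36 mm (z 50 to 56 mm), with a wooden grip on top (z 56 to 98 mm, 24 mm thick along x, 70 mm along y; pinch it from above along x). Origin: lowest point of the roll, mid-length; y along the roll, x the rolling direction, z up. Same both ways round. Not the narrow roller (140 mm crossbar, own stand).
- stand: The wide roller's grey stand, fixed: two posts, flat tops 62 mm above the table, 60 mm along x by 20 mm along y, centred at y = +-88 mm. Origin: centre of its underside, on the table; z up. The crossbar's ends lie on the post tops, the roll hangs between the posts (18 mm play each way along y); the roller's origin is then 12 mm above the stand's, their y axes parallel.
- liner: Stiff white sheet, 200 x 100 x 4 mm, in a steel tray (rims 18 mm high). One short edge is hinged under a lip (to x = 6, z = 7 mm) by the tray's loop handle; the free one is 12 to 18 mm too high. Origin: hinge, mid-edge, 18 mm above the table; x to the free edge, y across, upper face z = 2 mm. Flat = x level, against a stop. Hinge friction 0.5 N m: yields to 12 N at x = 40, 3 N at 160 mm, then stays.
- roll (a joint): How far the wide roller's roll has turned in its frame, rad, 0 at the start, either sign; 1 rad is 22 mm of rolling.
Mind the look-alikes: they are no part of the job. What is shaped like the roller but blue or green is not meant.

How it is judged (in metres and radians):
On the way, in this order (a step that is already met when the one before it is completed fails the run):
1. the wide roller is pressed on the sheet with more than 5 N beside the held edge (origin at x under 75 mm, within 25 mm of the sheet's middle line, square to 15 degrees) (x of roller in the frame of liner below 0.075 m and y of roller in the frame of liner between -0.025 and 0.025 m and angle between the y axis of roller and the y axis of liner, either way round below 0.26 rad and contact force between roller and liner above 5 N), for 0.1 s.
2. still pressed with more than 5 N, it has rolled to the free end (x over 145 mm), the roll having turned more than 3 rad, and the sheet is flat (x of roller in the frame of liner above 0.145 m and y of roller in the frame of liner between -0.025 and 0.025 m and angle between the y axis of roller and the y axis of liner, either way round below 0.26 rad and contact force between roller and liner above 5 N and (value of joint roll above 3 rad or value of joint roll below -3 rad) and angle between liner's own z axis and vertical below 0.025 rad), for 0.1 s.
At the end, for the whole second after the job is handed in: The sheet lies flat in its tray (within 1.4 degrees) and the wide roller hangs at rest on its own stand by both crossbar ends: within 20 mm of the stand's centre, square to 15 degrees, level to 5 degrees, at its hanging height within 6 mm, released (angle between liner's own z axis and vertical below 0.025 rad and horizontal distance between roller and stand below 0.02 m and z of roller in the frame of stand between 0.006 and 0.018 m and angle between the y axis of roller and the y axis of stand, either way round below 0.26 rad and angle between roller's own z axis and vertical below 0.09 rad and linear speed of roller below 0.02 m/s and contact force between roller and the fingers below 0.2 N); the robot touches nothing.
It also fails if it takes over 64 s, if anything falls off the work surface, if the arm or the gripper's body presses on something with over 40 N, if the wrist force passes 120 N, or if a joint passes its speed limit or range.

## Working session

There is one attempt and no reset: what is moved stays moved. The work goes in short steps, Python scripts to look and compute and a tool call to move; the robot and the scene stay as the last step left them, time stands still between calls to the robot, and variables do not carry over. Pictures are saved under pics/ and viewed, and the job is handed in when it is done.

Besides the shell and the picture viewer there is one more tool, called after "Emit:" as a command line: name --argument value ..., lists and objects as JSON in quotes. move_arm: Moves the arm, as the interface text tells. Its arguments: {"type":"object","properties":{"increments":{"type":"array","items":{"type":"array"}},"jaw":{"type":"number"}},"required":["increments"]}

```bash
ls; mkdir -p pics; python3 - <<'E'
from plant import ctrl
import cv2
print(ctrl.get_obs())
for n in("top","side"):
    s=ctrl.snapshot(n); cv2.imwrite(f"pics/{n}0.png",s["color"][:,:,::-1]); print(n,s["fx"],s["fy"],s["cx"],s["cy"],s["R"],s["t"])
E
```

```text
pics
{'clock': 0.0, 'joint_pos': array([ 9.13374732e+01,  2.05905172e+01,  6.32938860e-01, -1.95129290e-02,
       -7.01355342e+01, -1.65085895e+01]), 'qvel': array([ 0.03454614,  0.08902143,  0.01465971, -0.00164656, -0.0609694 ,
        0.13416033]), 'tau': array([-3.00520887e-04, -5.82728148e+01,  2.93062985e+01,  6.99721590e+00,
        7.21115386e-03, -1.57540599e-04]), 'tool_pos': array([0.17653201, 0.65099468, 0.22562862]), 'orientation': array([ 1.79905513e+02, -8.87402743e-03, -1.51777544e+01]), 'force': array([-0.62663111,  0.43032041, -0.35320534]), 'moment': array([-0.02481078,  0.02237414, -0.05913063]), 'opening': 0.08789063189826055}
top 370.3106187403086 370.3106187403086 312.47709334002946 204.2960266815017 [[-0.01871579 -0.99977771 -0.00970868]
 [-0.99143472  0.01981319 -0.12909161]
 [ 0.12925527  0.00720947 -0.99158514]] [-0.14350184  0.47479312  0.95317055]
side 477.6999556606591 477.6999556606591 321.11051111851174 199.60544078054062 [[ 0.99333207 -0.11521382 -0.00414405]
 [-0.06864937 -0.56222765 -0.82412822]
 [ 0.09262106  0.81891748 -0.56638811]] [-0.47260161  0.00175522  1.36722364]
```

View pics/top0.png

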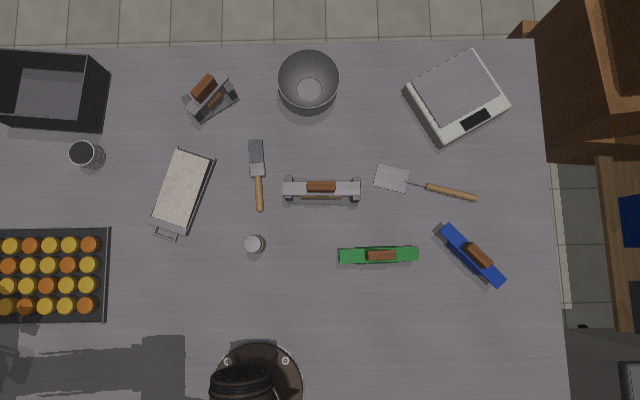

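View pics/side0.png

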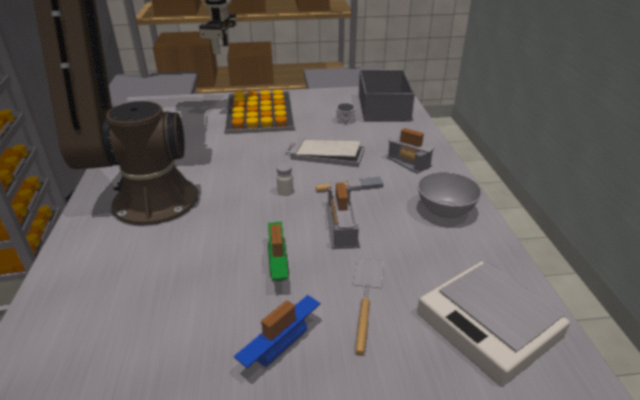

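Candidates in the top view: grey crossbar in a stand (321,188); smaller grey one in a stand (208,90), which is the narrow look-alike; green (380,255); blue (472,252). I choose (321,188) and check it in a close crop.

```bash
cat > h.py <<'E'
import numpy as np,cv2
def ray(s,u,v,z):
    R=np.array(s["R"]);t=np.array(s["t"])
    d=R.T@np.array([(u-s["cx"])/s["fx"],(v-s["cy"])/s["fy"],1]);o=-R.T@t
    return o+d*(z-o[2])/d[2]
def proj(s,X):
    p=np.array(s["R"])@np.array(X)+np.array(s["t"]);return s["fx"]*p[0]/p[2]+s["cx"],s["fy"]*p[1]/p[2]+s["cy"]
def crop(s,u0,v0,w,h,k,f):
    cv2.imwrite(f,cv2.resize(s["color"][v0:v0+h,u0:u0+w,::-1],None,fx=k,fy=k,interpolation=cv2.INTER_CUBIC))
E
python3 - <<'E'
from plant import ctrl
from h import *
import pickle
t=ctrl.snapshot("top");s=ctrl.snapshot("side");pickle.dump((t,s),open("s0.pkl","wb"))
crop(t,270,165,100,50,8,"pics/c1.png")
crop(t,140,135,90,120,5,"pics/c2.png")
crop(s,270,130,110,130,5,"pics/c3.png")
crop(t,175,65,75,60,8,"pics/c4.png")
E
```

```text
(no output)
```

View pics/c1.png

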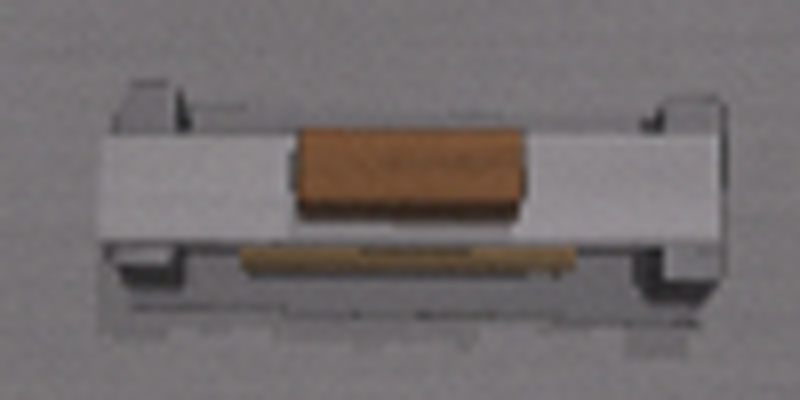

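View pics/c2.png

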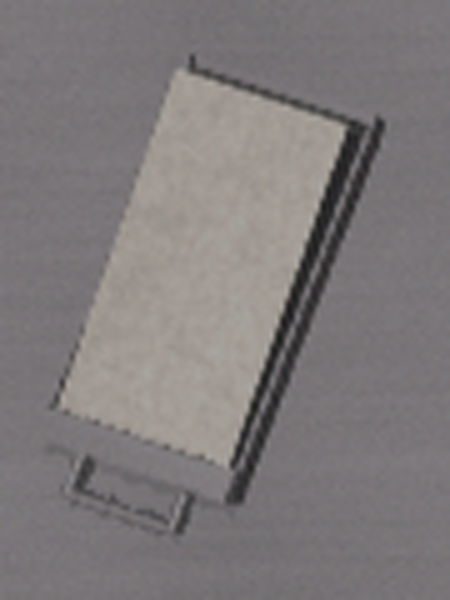

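View pics/c3.png

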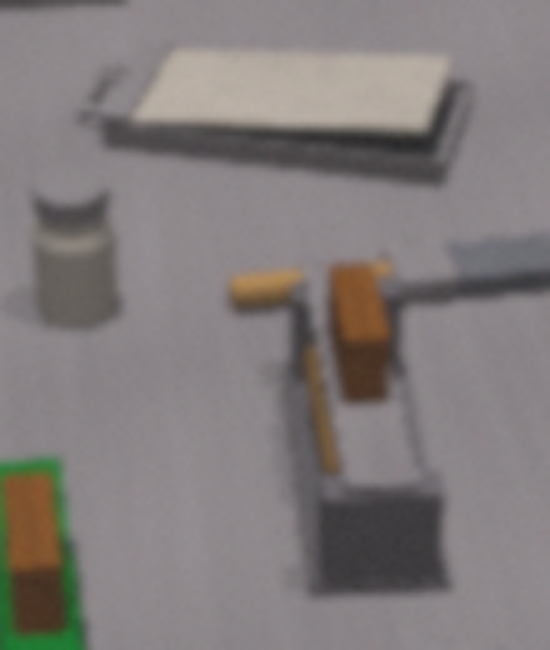

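```bash
python3 - <<'E'
from h import *
import pickle
t,s=pickle.load(open("s0.pkl","rb"))
def P(l,k,u0,v0,z,cam=t):
    r=[]
    for a,b in l:
        X=ray(cam,(a+.5)/k-.5+u0,(b+.5)/k-.5+v0,z if np.isscalar(z) else z.pop(0));r.append(X)
    return np.array(r)
def rp(n,l,*a):
    X=P(l,*a);print(n,(X*1000).round(1).tolist(),"mean",(X.mean(0)*1000).round(1),"len",[round(float(np.linalg.norm(X[i]-X[i-1]))*1000,1) for i in range(len(X))],"ang01",np.degrees(np.arctan2(*(X[1]-X[0])[[1,0]])).round(1));return X
rp("bar",[(101,133),(718,133),(720,245),(101,241)],8,270,165,.068)
rp("grip",[(298,128),(524,130),(521,205),(298,205)],8,270,165,.110)
rp("posts",[(182,85),(664,97),(664,275),(182,262)],8,270,165,.062)
X=rp("sheet",[(60,406),(236,468),(352,122),(180,66)],5,140,135,[.0206,.0206,.035,.035])
rp("bar side",[(345,490),(437,490)],5,270,130,.068,s)
rp("grip side",[(332,268),(374,268),(388,342),(342,346)],5,270,130,.110,s)
E
```

```text
bar [[528.5, -76.1, 68.0], [524.5, -274.4, 68.0], [488.1, -273.8, 68.0], [493.4, -75.8, 68.0]] mean [ 508.6 -175.    68. ] len [35.2, 198.4, 36.4, 198.0] ang01 -91.2
grip [[520.6, -140.4, 110.0], [518.6, -209.8, 110.0], [495.2, -208.3, 110.0], [496.6, -140.0, 110.0]] mean [ 507.8 -174.6  110. ] len [24.0, 69.4, 23.4, 68.3] ang01 -91.7
posts [[545.0, -102.0, 62.0], [537.8, -258.1, 62.0], [479.6, -256.2, 62.0], [486.9, -101.3, 62.0]] mean [ 512.3 -179.4   62. ] len [58.1, 156.3, 58.2, 155.0] ang01 -92.6
sheet [[450.7, 279.3, 20.6], [415.6, 183.8, 20.6], [599.7, 120.8, 35.0], [632.8, 214.7, 35.0]] mean [524.7 199.7  27.8] len [193.8, 101.8, 195.2, 99.5] ang01 -110.2
bar side [[486.4, -275.6, 68.0], [530.3, -280.9, 68.0]] mean [ 508.3 -278.3   68. ] len [44.2, 44.2] ang01 -6.9
grip side [[498.3, -143.6, 110.0], [519.8, -146.3, 110.0], [516.1, -214.1, 110.0], [493.1, -214.8, 110.0]] mean [ 506.8 -179.7  110. ] len [71.4, 21.7, 67.9, 23.0] ang01 -7.0
```

View pics/c4.png

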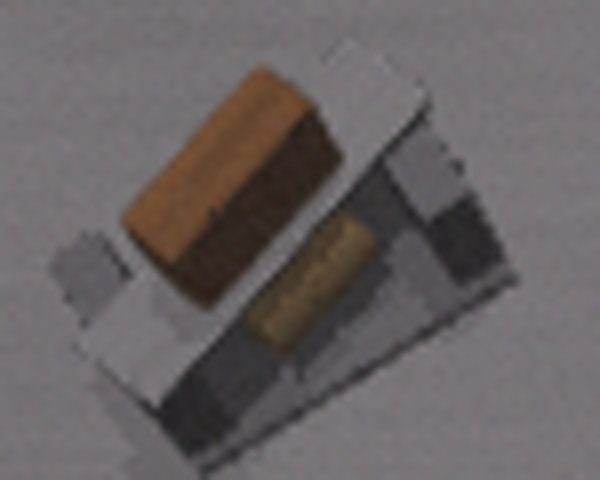

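c1 shows the grey bar at (270..360, 181..195) with its brown grip and a wide roll in a stand. It measures 198 x 36 mm, so it is the wide one. c4, the other grey one, is narrow. c2 shows the sheet, with the loop handle at the lower left (165,233) and the free end at the top (193,154).

Emit:
move_arm --increments '[[[30,-38,0],-0.1],[[30,-38,0],-0.14],[[30,-38,0],-0.14],[[30,-38,0],-0.14],[[30,-38,0],-0.14],[[30,-38,0],-0.14],[[30,-38,0],-0.14],[[30,-38,0],-0.14]]' --jaw 1

```text
clock: 1.0
tool_pos: [0.4183, 0.3397, 0.223]
orientation: [179.8, -0.1, -78.8]
force: [0.6, 0.4, -0.0]
opening: 0.0876
```

```bash
python3 - <<'E'
from h import *
import pickle
t,s=pickle.load(open("s0.pkl","rb"))
X=np.array([ray(s,(a+.5)/5-.5+270,(b+.5)/5-.5+130,z) for (a,b),z in zip([(172,48),(135,123),(437,133),(450,55)],[.0206,.0206,.035,.035])])*1000
print(X.round(1),(X[0]+X[1])/2,(X[2]+X[3])/2)
E
```

```text
[[450.1 284.7  20.6]
 [417.3 183.   20.6]
 [603.6 120.9  35. ]
 [630.8 223.9  35. ]] [433.70816649 233.83090902  20.6       ] [617.18633898 172.42878046  35.        ]
```

Emit:
move_arm --increments '[[[12,-48,0],-0.05],[[12,-48,0],-0.05],[[12,-48,0],-0.05],[[12,-48,0],-0.05],[[10,-48,0],0],[[8,-48,0],0],[[6,-48,0],0],[[6,-48,0],0]]'

```text
clock: 1.8
tool_pos: [0.4969, -0.0519, 0.2236]
orientation: [180.0, -0.0, -91.1]
force: [1.0, 0.2, 0.6]
opening: 0.0876
```

Emit:
move_arm --increments '[[[4,-40,0],0],[[4,-40,0],0],[[2,-30,0],-0.01],[[1,-10,-5],0],[[0,-4,-20],0],[[0,0,-20],0],[[0,0,-20],0],[[0,0,0],0]]'

```text
clock: 2.6
tool_pos: [0.5063, -0.1866, 0.1559]
orientation: [-180.0, 0.0, -92.1]
force: [-0.7, 0.5, 0.4]
opening: 0.0875
```

```bash
python3 - <<'E'
from plant import ctrl
from h import *
t=ctrl.snapshot("top");s=ctrl.snapshot("side")
print(ctrl.get_obs()["tool_pos"])
crop(t,230,130,180,130,4,"pics/d1.png");crop(s,270,100,150,150,4,"pics/d2.png")
E
```

```text
[ 0.50821687 -0.18684952  0.15875329]
```

View pics/d2.png

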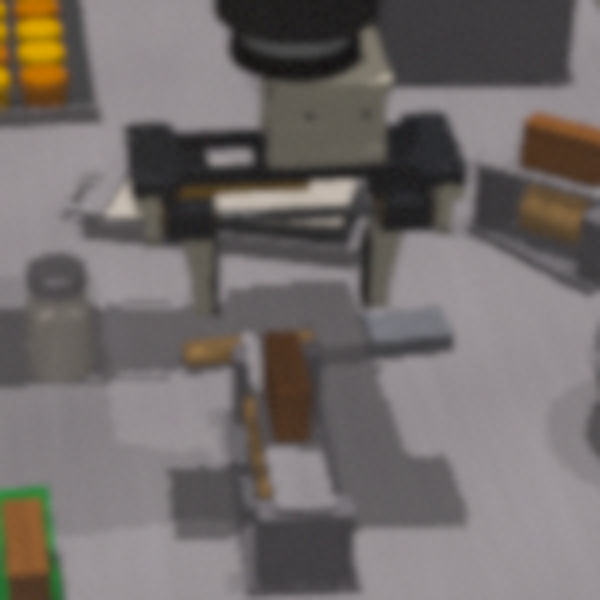

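View pics/d1.png

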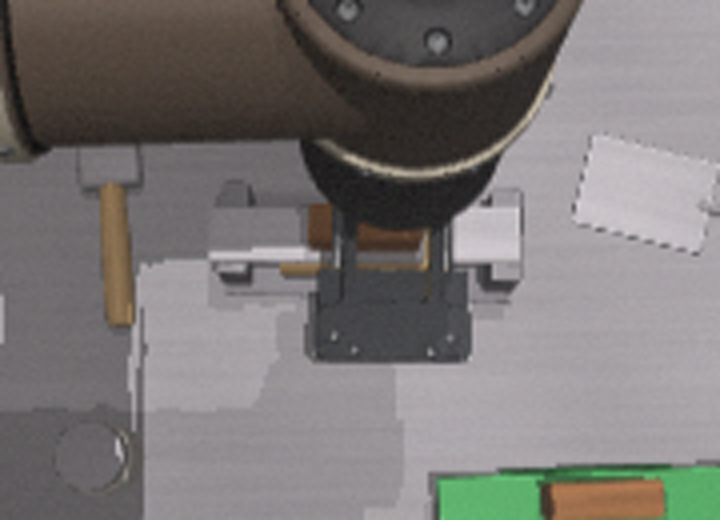

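d1 and d2 show the open fingers straddling the grip along world x, about 10 mm off along y. I shift +10 mm in y and descend.

Emit:
move_arm --increments '[[[0,5,0],0],[[0,5,-12],0],[[0,0,-20],0],[[0,0,-18],0],[[0,0,-15],0],[[0,0,-8],0],[[0,0,-4],0],[[0,0,0],0]]'

```text
clock: 3.5
tool_pos: [0.5121, -0.1728, 0.0831]
orientation: [-179.1, -0.0, -91.9]
force: [-0.2, 0.4, 1.0]
opening: 0.0877
```

Emit:
move_arm --increments '[[[-2,-2,-4],0],[[-1,-1,-4],0],[[0,0,-2],0],[[0,0,0],0],[[0,0,0],0],[[0,0,0],0],[[0,0,0],0],[[0,0,0],0]]'

```text
clock: 4.3
tool_pos: [0.5104, -0.1762, 0.0746]
orientation: [-178.9, -0.0, -91.9]
force: [-0.5, -0.1, 0.6]
opening: 0.0876
```

```bash
python3 - <<'E'
from plant import ctrl
from h import *
for i in range(4):
    o=ctrl.get_obs();print(o["clock"],o["tool_pos"],o["orientation"],o["force"])
t=ctrl.snapshot("top");s=ctrl.snapshot("side")
o=ctrl.get_obs();print(o["clock"],o["tool_pos"],o["orientation"],o["force"])
crop(s,290,130,110,110,5,"pics/e2.png")
E
```

```text
4.3 [ 0.51044381 -0.17621929  0.07461481] [-1.78855351e+02 -3.23148385e-02 -9.18774515e+01] [-0.53854581 -0.0534137   0.6197148 ]
4.3 [ 0.51044381 -0.17621929  0.07461481] [-1.78855351e+02 -3.23148385e-02 -9.18774515e+01] [-0.53854581 -0.0534137   0.6197148 ]
4.3 [ 0.51044381 -0.17621929  0.07461481] [-1.78855351e+02 -3.23148385e-02 -9.18774515e+01] [-0.53854581 -0.0534137   0.6197148 ]
4.3 [ 0.51044381 -0.17621929  0.07461481] [-1.78855351e+02 -3.23148385e-02 -9.18774515e+01] [-0.53854581 -0.0534137   0.6197148 ]
4.4 [ 0.51041957 -0.17619923  0.07458396] [-1.78859110e+02 -3.16085235e-02 -9.18737512e+01] [ 0.61080662  0.16292889 -0.28611324]
```

View pics/e2.png

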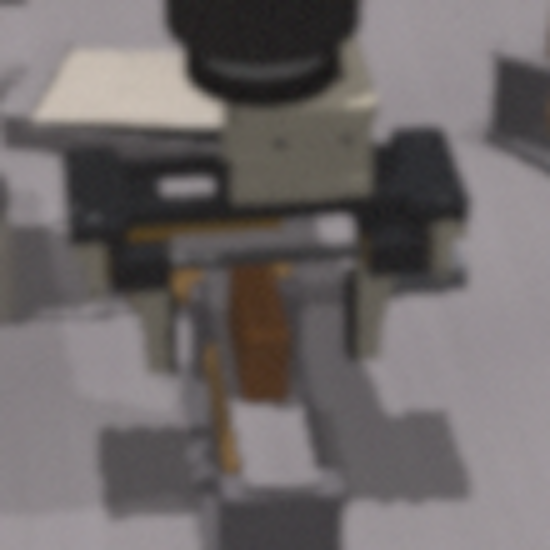

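e2 shows the grip between both pads, well centred, with the fingertips just above the bar. I close the gripper.

Emit:
move_arm --increments '[[[0,0,-1],0],[[0,0,0],0],[[0,0,0],0],[[0,0,0],0],[[0,0,0],0],[[0,0,0],0],[[0,0,0],0],[[0,0,0],0]]' --jaw -1

```text
clock: 5.2
tool_pos: [0.5104, -0.1762, 0.0735]
orientation: [-178.9, -0.0, -91.9]
force: [-0.4, 0.5, 0.2]
opening: 0.0288
```

Emit:
move_arm --increments '[[[0,0,0],0],[[0,0,0],0],[[0,0,0],0],[[0,0,0],0],[[0,0,2],0],[[0,0,5],0],[[0,0,8],0],[[0,0,8],0]]'

```text
clock: 6.0
tool_pos: [0.5077, -0.1759, 0.0958]
orientation: [-179.2, 0.0, -91.9]
force: [-0.4, -0.5, -3.5]
opening: 0.0243
```

Emit:
move_arm --increments '[[[0,0,12],0],[[0,0,12],0],[[0,0,14],0],[[0,0,14],0],[[0,0,14],0],[[0,0,10],0],[[0,0,4],0],[[0,0,0],0]]'

```text
clock: 6.8
tool_pos: [0.5083, -0.1759, 0.1866]
orientation: [-178.8, 0.0, -91.9]
force: [-0.2, 0.8, -3.4]
opening: 0.0237
```

```bash
python3 - <<'E'
from plant import ctrl
from h import *
import pickle
t=ctrl.snapshot("top");s=ctrl.snapshot("side")
o=ctrl.get_obs();print(o["clock"],o["tool_pos"],o["orientation"],o["force"])
pickle.dump((t,s),open("s1.pkl","wb"))
crop(s,290,90,130,150,5,"pics/f2.png")
crop(t,260,150,110,70,7,"pics/f1.png")
E
```

```text
6.9 [ 0.50787634 -0.17583793  0.18567764] [-1.78930342e+02  2.58289697e-02 -9.19295185e+01] [ 0.40962951  0.00987789 -4.52977947]
```

View pics/f2.png

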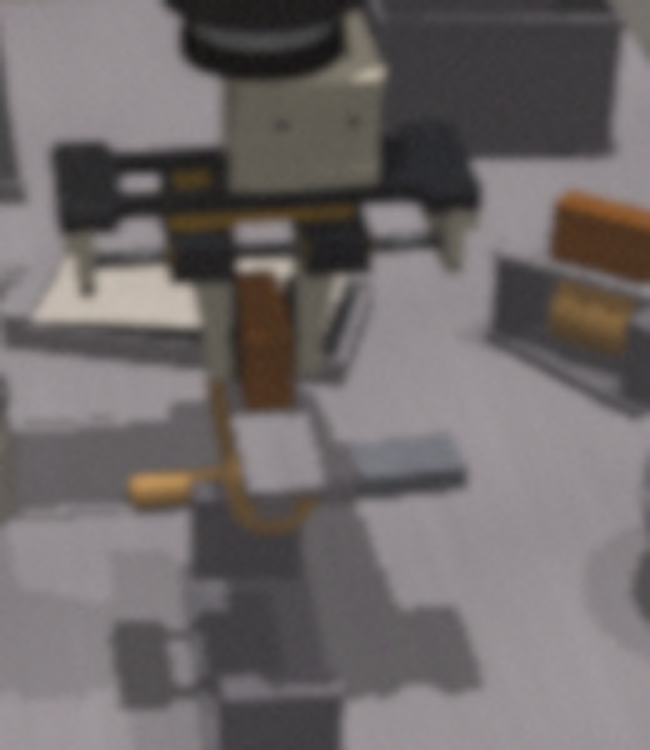

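View pics/f1.png

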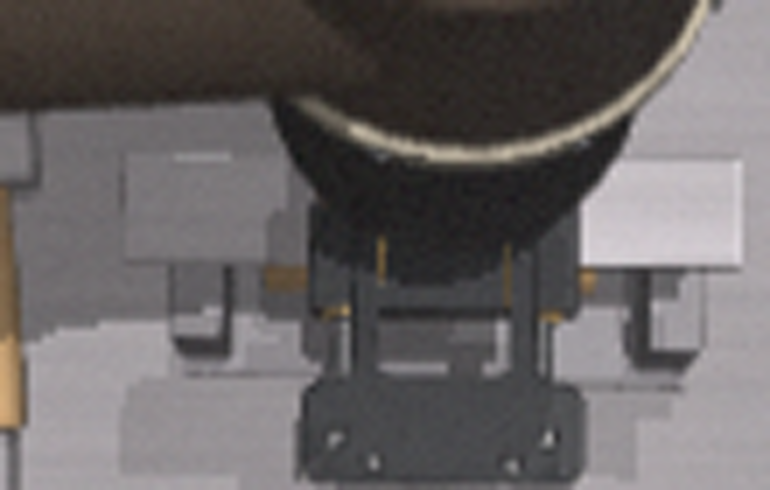

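```bash
python3 - <<'E'
from h import *
import pickle
t,s=pickle.load(open("s1.pkl","rb"))
for p in [(122,155),(742,157),(740,268),(120,264)]:
    print((ray(t,p[0]/7+260-.43,p[1]/7+150-.43,.180)*1000).round(1))
# target tcp over liner
h=np.array([428,234.0]);a=np.radians(-19.2);d=np.array([np.cos(a),np.sin(a)])
for x in (50,165): print(x,h+x*d)
E
```

```text
[528.7 -74.4 180. ]
[ 523.9 -275.6  180. ]
[ 487.4 -273.6  180. ]
[492.8 -73.6 180. ]
50 [475.21881851 217.55666766]
165 [583.82210109 179.73700329]
```

Emit:
move_arm --increments '[[[0,25,0],0],[[-2,40,0],0],[[-4,46,0],-0.05],[[-5,46,0],-0.05],[[-5,46,0],-0.05],[[-5,46,0],-0.05],[[-5,46,0],-0.05],[[-5,40,0],-0.04]]'

```text
clock: 7.7
tool_pos: [0.4711, 0.1655, 0.1792]
orientation: [-179.5, -0.3, -109.7]
force: [1.9, 0.0, -4.2]
opening: 0.024
```

Emit:
move_arm --increments '[[[0,20,0],0],[[1,12,0],0],[[1,4,-10],0],[[0,0,-15],0],[[0,0,-15],0],[[0,0,-10],0],[[0,0,0],0],[[0,0,0],0]]'

```text
clock: 8.5
tool_pos: [0.471, 0.2026, 0.1213]
orientation: [-179.7, -0.7, -109.6]
force: [0.3, 0.0, -2.5]
opening: 0.0238
```

```bash
python3 - <<'E'
from plant import ctrl
from h import *
import pickle
t=ctrl.snapshot("top");s=ctrl.snapshot("side")
o=ctrl.get_obs();print(o["clock"],o["tool_pos"],o["orientation"],o["force"])
crop(s,270,90,130,100,5,"pics/g2.png")
crop(t,130,120,110,130,5,"pics/g1.png")
E
```

```text
8.6 [0.47106764 0.202971   0.12172477] [-179.67461157   -0.61764113 -109.62002609] [-0.97672406  0.0841058  -3.22645959]
```

View pics/g2.png

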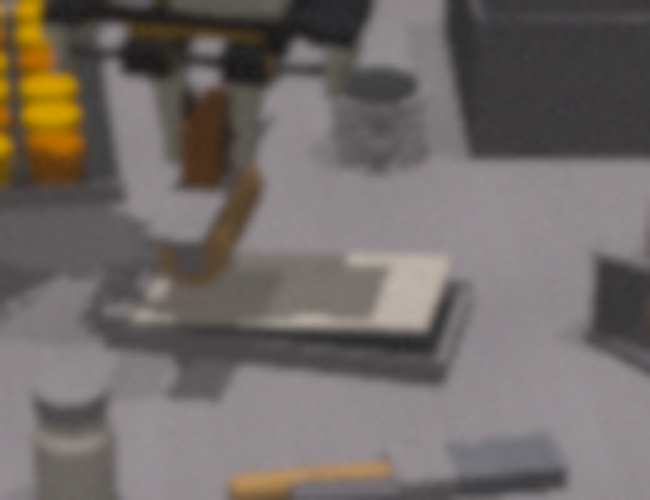

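View pics/g1.png

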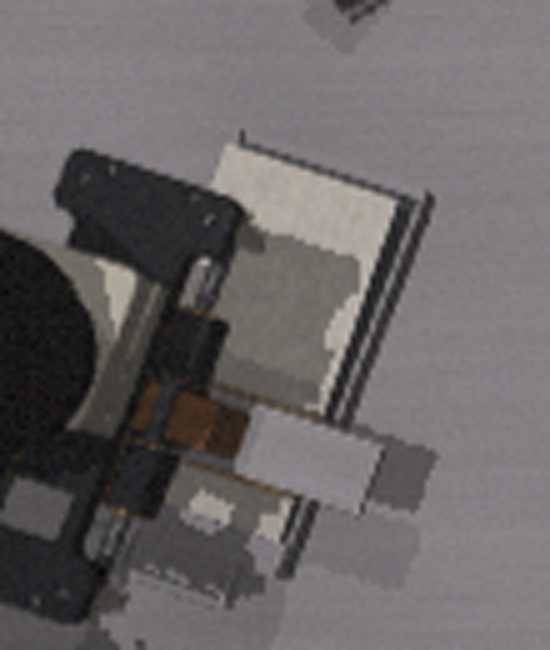

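g1 and g2 show the roller square over the held end, about 15 mm off the middle line. I shift it and descend to just above the sheet.

Emit:
move_arm --increments '[[[2,8,0],0],[[2,6,0],0],[[1,2,-5],0],[[0,0,-10],0],[[0,0,-8],0],[[0,0,-3],0],[[0,0,0],0],[[0,0,0],0]]'

```text
clock: 9.4
tool_pos: [0.4771, 0.2211, 0.0946]
orientation: [-179.6, -0.5, -109.6]
force: [0.1, -0.2, -3.8]
opening: 0.0242
```

Emit:
move_arm --increments '[[[-1,-2,-3],0],[[0,-1,-3],0],[[0,0,-2],0],[[0,0,-2],0],[[0,0,-2],0],[[0,0,-1],0],[[0,0,-1],0],[[0,0,-1],0]]'

```text
clock: 10.2
tool_pos: [0.4785, 0.2171, 0.0836]
orientation: [-179.3, -0.4, -109.5]
force: [-1.2, -2.8, 4.8]
opening: 0.0236
```

Emit:
move_arm --increments '[[[0,0,-1],0],[[0,0,-1],0],[[0,0,-1],0],[[0,0,-1],0],[[0,0,-1],0],[[0,0,-1],0],[[0,0,-1],0],[[0,0,-1],0]]'

```text
clock: 11.0
tool_pos: [0.4818, 0.2158, 0.0822]
orientation: [-178.9, -0.2, -109.4]
force: [-1.7, -2.8, 4.4]
opening: 0.0242
```

Emit:
move_arm --increments '[[[3,-1,-1.5],0],[[5,-2,-1.5],0],[[5,-2,-1.5],0],[[5,-2,-1.5],0],[[5,-2,-1.5],0],[[5,-2,-1.5],0],[[5,-2,-1.5],0],[[5,-2,-1.5],0]]'

```text
clock: 11.8
tool_pos: [0.527, 0.1999, 0.0803]
orientation: [-178.2, 0.1, -109.2]
force: [-1.6, -2.7, 8.8]
opening: 0.0241
```

Emit:
move_arm --increments '[[[5,-2,-1.5],0],[[5,-2,-1.5],0],[[5,-2,-1.5],0],[[5,-2,-1.5],0],[[5,-2,-1.5],0],[[5,-2,-1.5],0],[[5,-2,-1.5],0],[[5,-1,-1.5],0]]'

```text
clock: 12.6
tool_pos: [0.5761, 0.1832, 0.0791]
orientation: [-177.4, 0.4, -109.0]
force: [-2.9, -6.1, 11.8]
opening: 0.0239
```

Emit:
move_arm --increments '[[[4,-1,-1],0],[[3,-1,-1],0],[[1,0,-1],0],[[0,0,-1],0],[[0,0,-1],0],[[0,0,-1],0],[[0,0,-1],0],[[0,0,-1],0]]'

```text
clock: 13.4
tool_pos: [0.5903, 0.1782, 0.079]
orientation: [-176.8, 0.4, -108.9]
force: [-1.0, -3.5, 6.4]
opening: 0.0242
```

```bash
python3 - <<'E'
from plant import ctrl
from h import *
t=ctrl.snapshot("top");s=ctrl.snapshot("side")
o=ctrl.get_obs();print(o["clock"],o["tool_pos"],o["orientation"],o["force"])
crop(s,270,90,130,100,5,"pics/k2.png")
crop(t,130,120,110,130,5,"pics/k1.png")
E
```

```text
13.5 [0.59028182 0.17813728 0.07901391] [-176.81085572    0.44683856 -108.90085993] [-1.05532735 -3.06546609  6.24053953]
```

View pics/k2.png

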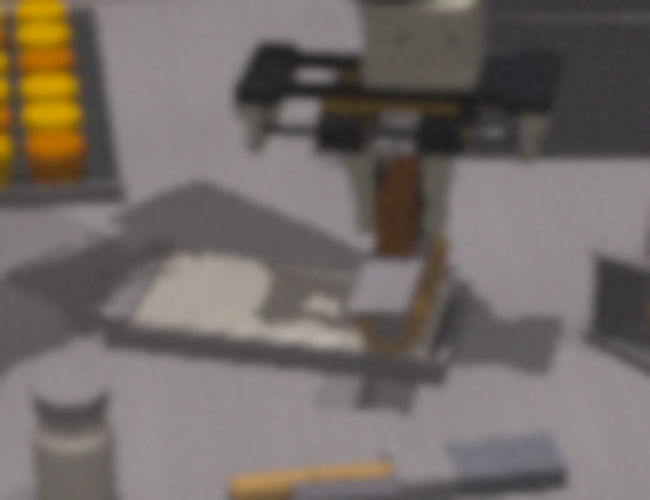

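View pics/k1.png

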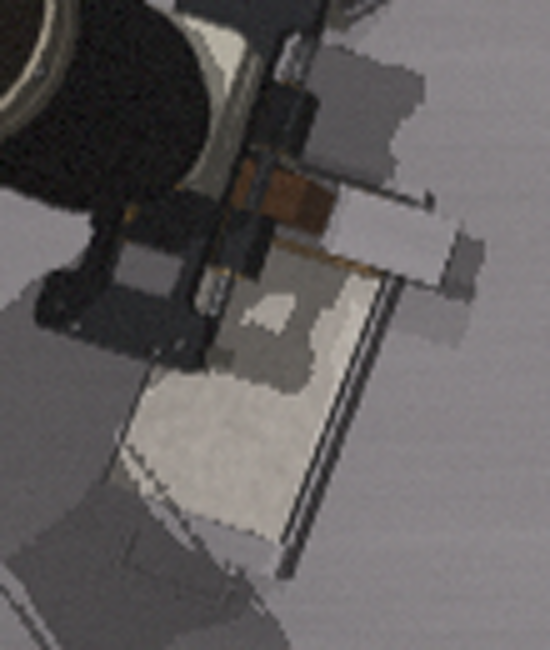

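k1 and k2 show the sheet lying level in the tray and the roller at the free end (about x = 170 mm) on the middle line. I lift off and carry it back.

Emit:
move_arm --increments '[[[0,0,6],0],[[0,0,12],0],[[0,0,15],0],[[0,0,18],0],[[0,0,18],0],[[0,0,15],0],[[0,0,10],0],[[0,0,0],0]]'

```text
clock: 14.3
tool_pos: [0.5891, 0.1788, 0.1787]
orientation: [-176.9, 0.5, -108.9]
force: [0.3, -0.7, -3.5]
opening: 0.0239
```

Emit:
move_arm --increments '[[[-6,-25,0],0],[[-9,-35,0],0.05],[[-9,-40,0],0.05],[[-9,-40,0],0.05],[[-9,-40,0],0.05],[[-8,-40,0],0.04],[[-7,-30,0],0.02],[[-6,-20,0],0]]'

```text
clock: 15.1
tool_pos: [0.5201, -0.0966, 0.1735]
orientation: [-177.3, 0.5, -93.1]
force: [0.0, 0.2, -4.0]
opening: 0.0241
```

```bash
python3 - <<'E'
from plant import ctrl
from h import *
t=ctrl.snapshot("top")
o=ctrl.get_obs();print(o["clock"],o["tool_pos"],o["orientation"],o["force"])
crop(t,130,120,160,130,5,"pics/m1.png")
E
```

```text
15.15 [ 0.51881046 -0.09822977  0.17322458] [-177.34940235    0.45938834  -93.14002975] [-1.96513693 -2.09784287 -4.19095837]
```

View pics/m1.png

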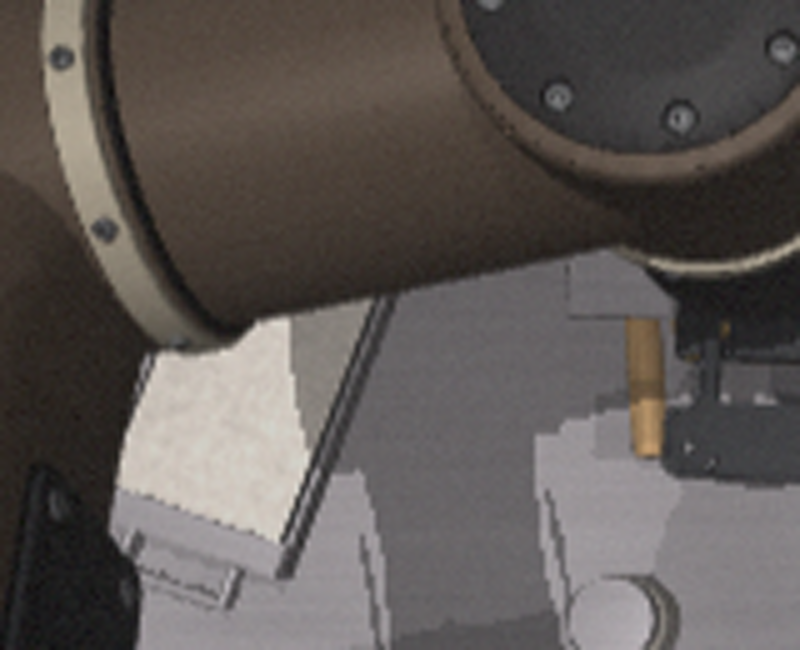

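m1 shows the near part of the sheet clear of the roller, but the arm hides the free end. I'll check that later. Now over the stand.

Emit:
move_arm --increments '[[[-2,-22,0],0.01],[[-2,-22,0],0.01],[[-2,-16,0],0],[[-1,-8,0],0],[[0,-3,0],0],[[0,0,0],0],[[0,0,0],0],[[0,0,0],0]]'

```text
clock: 15.95
tool_pos: [0.5087, -0.1715, 0.1696]
orientation: [-177.7, 0.5, -92.1]
force: [-0.7, 0.4, -3.1]
opening: 0.0239
```

```bash
python3 - <<'E'
from plant import ctrl
from h import *
import pickle
t=ctrl.snapshot("top");s=ctrl.snapshot("side")
o=ctrl.get_obs();print(o["clock"],o["tool_pos"],o["orientation"],o["force"])
pickle.dump((t,s),open("s2.pkl","wb"))
crop(s,270,90,130,150,5,"pics/n2.png")
crop(t,260,150,110,70,7,"pics/n1.png")
E
```

```text
16.05 [ 0.50874162 -0.17155523  0.16967729] [-177.64670132    0.54482877  -92.11486176] [-0.29288008 -0.20021374 -3.69601439]
```

View pics/n2.png

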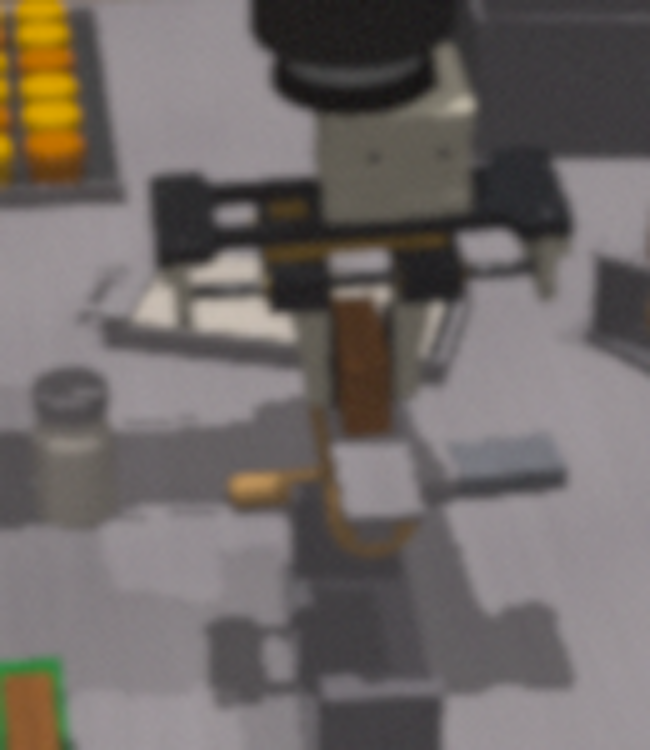

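View pics/n1.png

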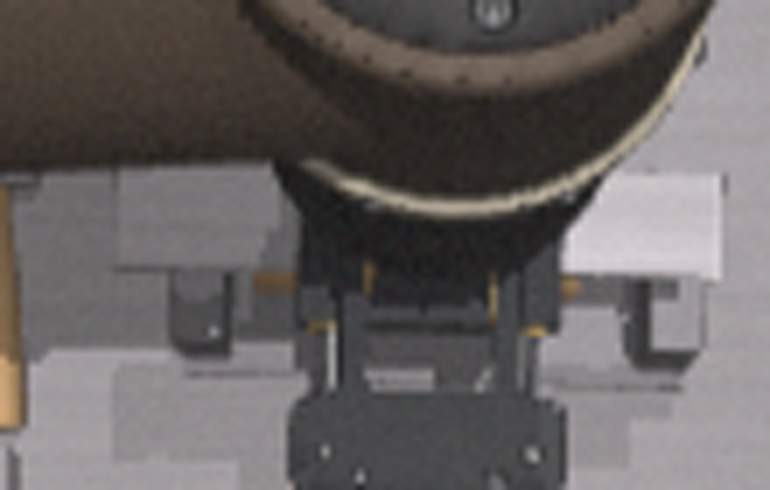

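```bash
python3 - <<'E'
from h import *
import pickle
t,s=pickle.load(open("s2.pkl","rb"))
X=np.array([ray(t,p[0]/7+260-.43,p[1]/7+150-.43,.165)*1000 for p in [(117,166),(722,174),(720,279),(115,269)]])
print(X.round(1),X.mean(0))
E
```

```text
[[ 528.4  -71.2  165. ]
 [ 521.6 -270.9  165. ]
 [ 486.5 -269.   165. ]
 [ 493.9  -70.3  165. ]] [ 507.57727823 -170.36688401  165.        ]
```

Emit:
move_arm --increments '[[[1,-4,0],0],[[1,-2,-5],0],[[0,0,-12],0],[[0,0,-15],0],[[0,0,-15],0],[[0,0,-8],0],[[0,0,-2],0],[[0,0,0],0]]'

```text
clock: 16.85
tool_pos: [0.5104, -0.1775, 0.1074]
orientation: [-177.7, 0.6, -92.1]
force: [-0.7, 0.2, -2.9]
opening: 0.0239
```

Emit:
move_arm --increments '[[[0,-1,-8],0],[[0,0,-8],0],[[0,0,-5],0],[[0,0,-3],0],[[0,0,-2],0],[[0,0,-1],0],[[0,0,0],0],[[0,0,0],0]]'

```text
clock: 17.65
tool_pos: [0.5118, -0.1787, 0.0796]
orientation: [-177.5, 0.5, -92.1]
force: [0.1, -0.7, -3.2]
opening: 0.0238
```

```bash
python3 - <<'E'
from plant import ctrl
from h import *
t=ctrl.snapshot("top");s=ctrl.snapshot("side")
o=ctrl.get_obs();print(o["clock"],o["tool_pos"],o["orientation"],o["force"])
crop(s,290,130,110,110,5,"pics/o2.png")
crop(t,260,150,110,70,7,"pics/o1.png")
E
```

```text
17.75 [ 0.51178399 -0.17873229  0.07965968] [-177.5294185     0.53875952  -92.05992856] [ 0.20555383 -0.31295941 -3.17525294]
```

View pics/o2.png

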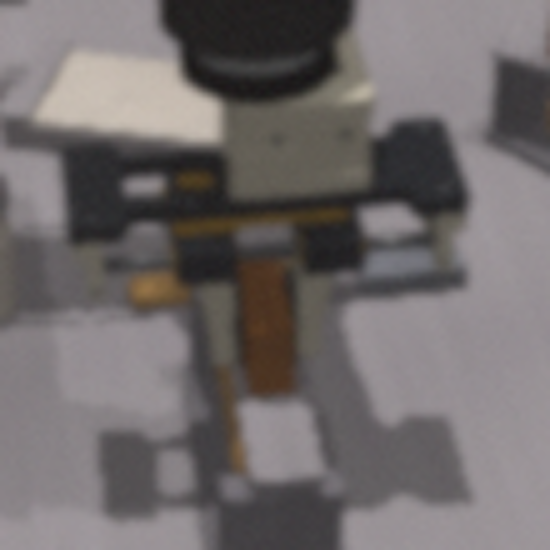

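View pics/o1.png

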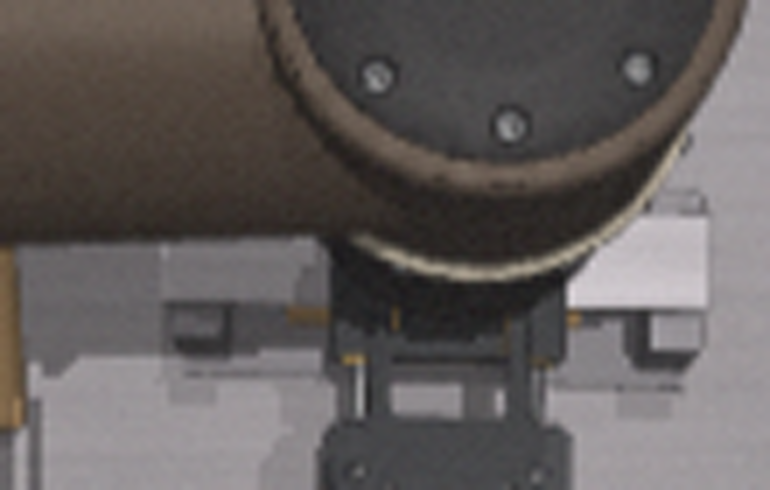

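o1 and o2 show the bar ends over both posts and centred. I lower until it touches.

Emit:
move_arm --increments '[[[0,0,-2],0],[[0,0,-2],0],[[0,0,-1],0],[[0,0,-1],0],[[0,0,-0.5],0],[[0,0,0],0],[[0,0,0],0],[[0,0,0],0]]'

```text
clock: 18.55
tool_pos: [0.5123, -0.1787, 0.0743]
orientation: [-177.4, 0.5, -92.0]
force: [0.0, 0.2, -2.1]
opening: 0.0236
```

Emit:
move_arm --increments '[[[0,0,-1],0],[[0,0,-1],0],[[0,0,-1],0],[[0,0,-1],0],[[0,0,0],0],[[0,0,0],0],[[0,0,0],0],[[0,0,0],0]]'

```text
clock: 19.35
tool_pos: [0.5126, -0.1787, 0.0742]
orientation: [-177.4, 0.5, -91.9]
force: [-2.0, 1.3, 1.6]
opening: 0.0237
```

The bar is seated: the stand now carries the weight. I open the gripper.

Emit:
move_arm --increments '[[[0,0,0],0],[[0,0,0],0],[[0,0,0],0],[[0,0,0],0],[[0,0,0],0],[[0,0,0],0],[[0,0,0],0],[[0,0,0],0]]' --jaw 1

```text
clock: 20.15
tool_pos: [0.5144, -0.179, 0.0748]
orientation: [-177.2, 0.4, -91.9]
force: [0.6, 0.7, -0.1]
opening: 0.0822
```

Emit:
move_arm --increments '[[[0,0,0],0],[[0,0,4],0],[[0,0,10],0],[[0,0,15],0],[[0,0,18],0],[[0,0,20],0],[[0,0,25],0],[[0,0,20],0]]'

```text
clock: 20.95
tool_pos: [0.5121, -0.1791, 0.1922]
orientation: [-177.5, 0.4, -91.9]
force: [0.8, 0.1, -1.7]
opening: 0.0879
```

Now I move aside, sideways and up, to clear the camera views.

Emit:
move_arm --increments '[[[0,-20,20],0],[[0,-40,10],0],[[0,-45,0],0],[[0,-45,0],0],[[0,-45,0],0],[[0,-40,0],0],[[0,-20,0],0],[[0,0,0],0]]'

```text
clock: 21.75
tool_pos: [0.5128, -0.4442, 0.2374]
orientation: [-176.6, 0.2, -91.6]
force: [0.1, -0.6, -0.9]
opening: 0.0876
```

```bash
python3 - <<'E'
from plant import ctrl
from h import *
import pickle
t=ctrl.snapshot("top");s=ctrl.snapshot("side")
o=ctrl.get_obs();print(o["clock"],o["tool_pos"],o["orientation"],o["force"])
pickle.dump((t,s),open("s3.pkl","wb"))
crop(t,140,120,230,150,3.4,"pics/p1.png")
crop(s,270,110,130,140,4,"pics/p2.png")
crop(t,270,165,100,50,8,"pics/p3.png")
E
```

```text
21.85 [ 0.51312081 -0.44208298  0.237612  ] [-1.76545151e+02  1.72213621e-01 -9.15118663e+01] [-0.43890069  0.67870798  0.5385291 ]
```

View pics/p1.png

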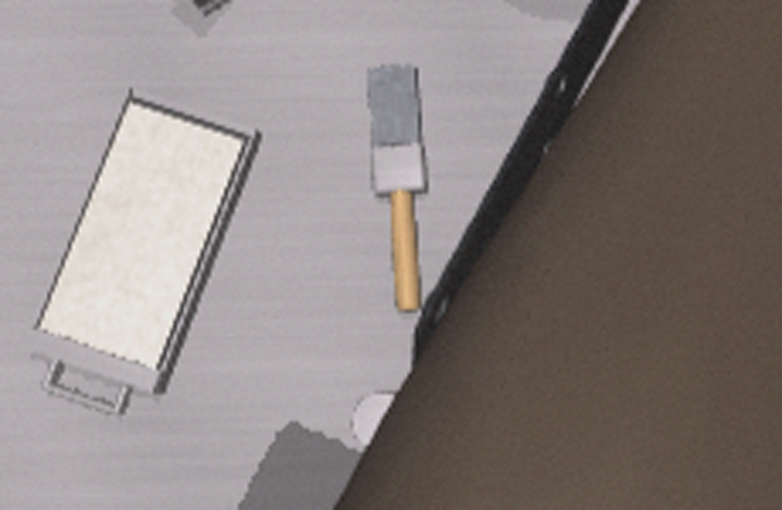

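View pics/p2.png

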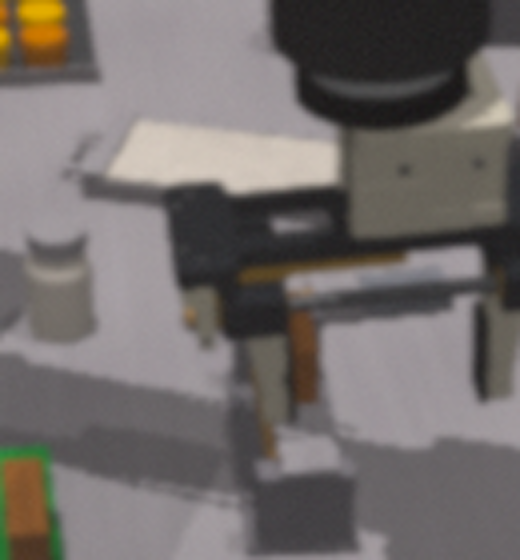

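View pics/p3.png

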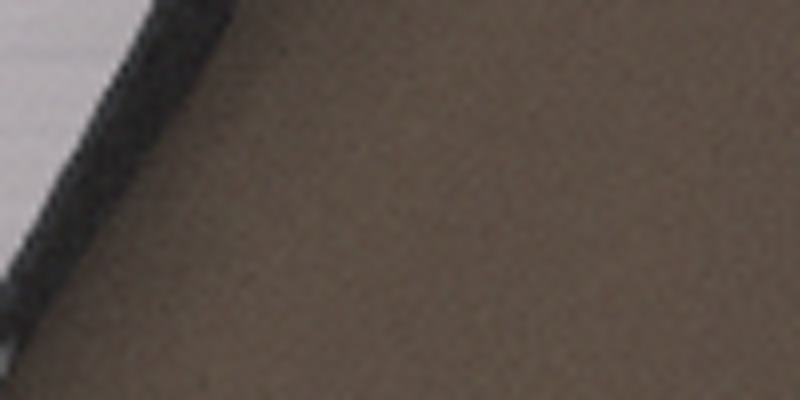

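p1 shows the sheet flat, with its free edge inside the rim. The arm hides the roller, so I swing it to the other side, staying high.

Emit:
move_arm --increments '[[[0,25,15],0],[[0,45,10],0],[[0,48,0],0],[[0,48,0],0],[[0,48,0],0],[[0,48,0],0],[[0,48,0],0],[[0,48,0],0]]'

```text
clock: 22.65
tool_pos: [0.5084, -0.0718, 0.2664]
orientation: [-176.3, 0.3, -91.4]
force: [0.6, 0.4, 0.2]
opening: 0.0878
```

Emit:
move_arm --increments '[[[0,48,0],0],[[0,48,0],0],[[0,48,0],0],[[0,48,0],0],[[0,45,0],0],[[0,40,0],0],[[0,10,0],0],[[0,0,0],0]]'

```text
clock: 23.45
tool_pos: [0.4976, 0.2348, 0.2733]
orientation: [-175.7, 0.8, -90.3]
force: [0.8, 0.2, -0.4]
opening: 0.0878
```

```bash
python3 - <<'E'
from plant import ctrl
from h import *
import pickle
t=ctrl.snapshot("top");s=ctrl.snapshot("side")
o=ctrl.get_obs();print(o["clock"],o["tool_pos"],o["force"])
pickle.dump((t,s),open("s4.pkl","wb"))
crop(s,270,110,130,140,4,"pics/q2.png")
crop(t,270,165,100,50,8,"pics/q3.png")
E
```

```text
23.55 [0.49799587 0.23307465 0.27340294] [ 0.10816816 -1.1967794  -0.05802611]
```

View pics/q2.png

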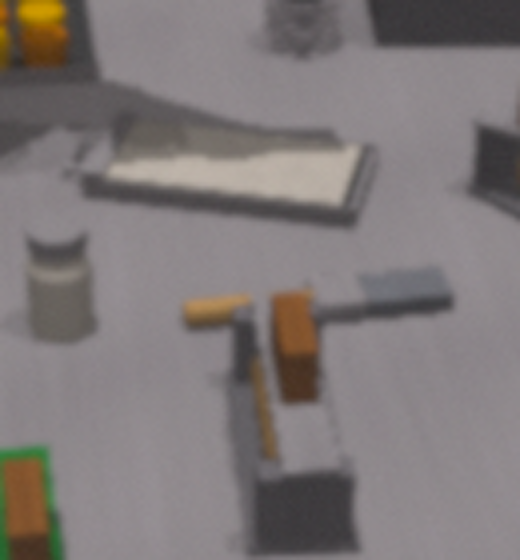

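View pics/q3.png

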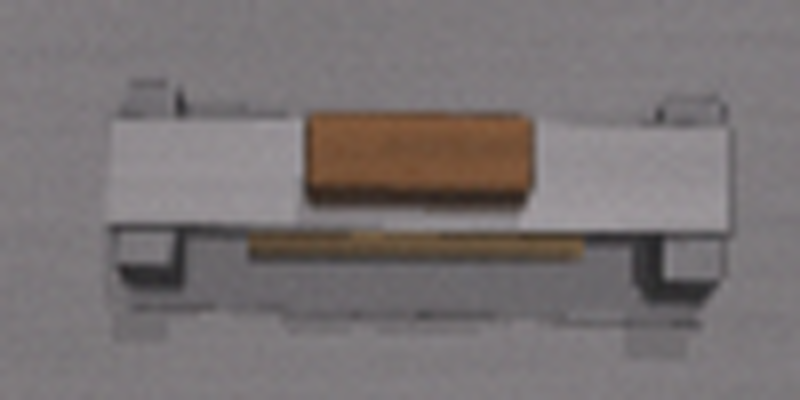

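q2 and q3 show the roller seated level on both posts and centred: bar at (283..361, 179..194), with equal post overhang on both sides. Nothing is touching it, and the sheet is flat. I hand in.

```bash
python3 - <<'E'
from plant import ctrl
from h import *
import pickle
t,s=pickle.load(open("s4.pkl","rb"))
X=np.array([ray(t,a/8+270-.44,b/8+165-.44,.068)*1000 for a,b in [(109,119),(731,127),(731,233),(107,228)]]);print(X.mean(0))
print(ctrl.close_job())
E
```

```text
[ 512.20670841 -178.11131157   68.        ]
the job is handed in; nothing more can be done
None
```

The liner sheet is rolled down flat in its tray, and the wide roller hangs back in its own stand, released. I handed the job in at about 23.6 s; no verdict was reported.

- **Rolling:** I set the roller square beside the lip, at about x = 53 mm on the sheet. I pressed and rolled in one pass along the middle line to about x = 170 mm, roughly 5 rad of roll. Contact force worked out at 8 to 15 N wherever I read it, against the 10 N asked, and held about 10 N at the free end. The roll angle and sheet forces come from the tool readings, because I could not measure them directly.
- **Last checks:** In both camera views the sheet lies flat inside the rim, judged by eye rather than measured. The crossbar rests level on both posts, with its centre at (512, -178) mm against the stand's measured (512, -179) mm. The fingers are open and the arm is clear of everything.
- **What disagreed:** The two cameras differed by up to about 5 mm in y at the roller and the sheet. The tool also picked up a tilt of about 3 degrees about the roller's axle while pressing. The roller still looks level on the stand.

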